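# Third hand for a spring-loaded relief valve bonnet

## Task

The blue relief valve is ready to be closed: pick up its loose bonnet, lower it upright over the coil spring and the two studs of the valve body, and press it straight down against the spring until it beds on the soft black gasket. Then be my third hand while I run the nuts on: keep pushing steadily with about 15 N so that the gasket stays squeezed but is not crushed, for at least three seconds, and finish still holding the bonnet down, without letting go. Never lean on the valve hard, and leave the nuts, the tools and the other things round about where they are.

Things in the scene. Friction and masses are not known exactly. Their poses are not given: they have to be found in the camera images.
- bonnet: loose blue cast bonnet, about 0.3 kg, 64 mm high, upright on its flange on the white papers (top 7 mm above the desk). Origin: centre of its underside; z up; x along the flange, which is 10 mm thick, 116 mm long (x), 56 mm wide (y), with a 16 mm hole for a stud at x = +40 and -40 mm (fits either way round). Open below: a spring pocket 28 mm wide, its roof 32 mm above the underside.
- grip (a point): point on the bonnet's axis, 34 mm above its underside (axes as the bonnet's), level with two machined flats facing +y and -y: 39 mm apart, 26 mm wide in x, from 13 to 37 mm above the underside, the place to grip from above. Dome 42 mm across, top at 43 mm; then a boss to 48, a brass lock nut (20 mm across) to 54 and an adjusting screw (10 mm) to 64 mm.
- valve: blue valve body fixed on a dark steel fixture plate, 150 (x) by 110 (y) by 12 mm. It stands in the left half of the desk; place and yaw vary. Origin: centre of the plate's underside, on the desk; z up; x runs from stud to stud. Machined top face at z = 66 mm. A brass outlet points to +y; two hex nuts lie loose on the plate at its -y side.
- seat (a point): point on the valve's axis at the top of the free gasket, 70 mm above the desk; axes as the valve's. The bonnet's origin is here when its underside just touches the gasket.
- spring (a joint): squeeze of the valve's coil spring in m, 0 when free. It stands on the valve's axis, 21 mm across, its brass button 42 mm above the seat point when free; it meets the roof of the bonnet's pocket when the bonnet is 10 mm above the gasket and pushes up with 1.5 N plus 0.5 N per mm. Left alone the bonnet sinks only some 3 mm into it, so it stands clear of the gasket.
- gasket: soft black rubber gasket ring, 53 mm outside, 35 mm inside, on the valve's top face and 4 mm proud of it; origin at the centre of its underside (it moves down with the squeeze). It gives 5 N per mm of squeeze. If the robot pushes the bonnet down with 15 N (beside the bonnet's own weight), the gasket is squeezed by about 2 mm and carries about 10 N.
- stud_a (a point): tip of the stud at the valve's +x side; studs are 12 mm thick with a pointed nose (the last 7 mm), tips 100 mm above the desk, 30 mm above the free gasket
- stud_b (a point): tip of the stud at the valve's -x side, 80 mm from the other
- nut_a: loose steel hex nut, 19 mm across flats, 12 mm high, on the fixture plate; origin at its underside; to be left there
- nut_b: second, like hex nut on the fixture plate; to be left there
- oil_can: grey oil can with a bent spout, 158 mm high, at the left rear of the desk; origin at its underside; bystander
- small_carton: brown carton, 61x90x56 mm, behind the appliance; bystander
- pliers_black: black pliers, 163 mm long, lying at the front edge of the desk, before the cream-coloured appliance; bystander
- screwdriver_red: red screwdriver, 246 mm long, lying behind the appliance; bystander

How it is judged:
By the outcome, as a careful person would: the job done as asked, in the order asked, and still so for the second after the job is handed in, while the arm keeps its last pose, push and grip.
It also fails if it takes over 59 s, if anything falls off the work surface, if the arm or the gripper's body presses on something with over 40 N, if the wrist force passes 120 N, or if a joint passes its speed limit or range.

## Robot

A 6-joint arm with a two-finger parallel gripper is mounted at the origin on a cart in front of the work surface, level with it; the furniture and walls round the work are solid. World frame = base frame: x ahead of the robot, y to its left, z up, the work surface at z = 0. Lengths are in mm, angles in rad, forces in N, time in s.
With the tool pointing down it reaches from about 375 to 975 mm from the base axis. Payload 3.8 kg.
Tool frame: the origin (TCP) lies at the very end of the fingers, on their centre line; the grasp point (between the pads) lies behind it (env.tcp_to_grasp is the z of the grasp point in the tool frame, in mm); z points along the fingers, y is the line along which they close (so a half turn about z gives the same grasp; the last joint's range is limited). The gripper opens to 88 mm and grips with 3 to 60 N. Pads are 18 mm wide; open, the fingers measure 123 mm over their backs; the gripper's body (75 mm by 187 mm) begins 45 mm behind the grasp point.
Start: joints at [-1.272, 0.264, 1.604, -0, 1.274, -0.037], TCP at [222.424, -637.296, 238.706] pointing down, gripper open.
Joint ranges: [-2.63, 2.63], [-0.94, 2.18], [0.31, 2.57], [-1.31, 4.45], [0, 2.66], [-2.55, 2.55]. Speed limits (rad/s): [2.57, 2.57, 3.14, 3.14, 3.14, 3.14].

## Interface

Orientations are given as a unit quaternion [w, x, y, z].
In Python, from plant import env gives the robot as it stands.
- The arm moves only by the shell command python3 -m inch 'ROWS' [OPENING] [FORCE]. ROWS is a JSON object whose one key "plan" holds one flat list of numbers, 4 for each row, row after row: the shift along the world's x, y, z in cm, then the turn about the world's z in degrees. A call has 1 to 8 rows; each row shifts and turns the commanded pose from where the row before left it; what a row does not reach is not made up. A row lasts 1/10 s, in which the tool goes at most 50 mm and 8.59 degrees, less where a joint would pass 70% of its speed; a pose out of reach is approached as far as the arm can. A call is refused whole if a number of a shift passes 5 or a number of a turn 8.59, either way. A call with a gripper value outside its range is refused whole. OPENING is the opening, from -1 (shut) to 1 (fully open), set as the call begins (- or left out, the last holds). The fingers move at their own pace and stop on an object; FORCE is the grip in N (left out, the last holds). Time passes only in rows, so rows that do not move let the fingers close. It gives the time, the measured TCP pose, the force, the opening and the grip force at its end, in the units of the state.
- env.get_obs(): the state, without advancing time (a new reading comes with each control period).
- env.capture(name): name is "scene" or "top" or "wrist"; returns (picture, depth): 400x640x3 uint8, red, green, blue; 400x640 float32, mm along the optical axis (not along the pixel's ray), 0 where there is no reading.
- env.camera_info(name): a dict with "vfov" (degrees; the focal length in pixels is half the picture's height over the tangent of half this angle, whatever the lens; pixels are square), "cx", "cy" (the principal point, pixels), "rvec" (rotation vector, rad) and "tvec" (3), from world to camera coordinates, as OpenCV has them. Camera axes: x right, y down, z forward; pixel columns grow to the right and rows downward; lengths in mm; the calibration is good to about 2 mm. A picture is of the moment at which its call begins: read the wrist's pose just before it. camera_info takes no time and is no camera call; for the wrist camera it gives the pose at the moment of the call.
- env.close_job(): hands the job in; it is judged then, once.
The state is a dict: "clock": time; "joint_pos": joint angles; "joint_vel": joint speeds; "joint_efforts": joint torques, N m; "tcp_pos": TCP position; "orientation": TCP orientation; "wrist_force": force on the tool from outside, world axes, zero at the start; "moment": the same for the moment, N m; "width": finger opening in mm; "gripper_force": force on a finger pad.
Only numpy, scipy, OpenCV 4.12 (cv2) and the standard library are available. Lean on these libraries where they do the work, as an engineer would, in place of code of your own. Each camera call takes 0.05 s, during which the arm holds its last target. There are 200 camera calls.

## Working session

There is one attempt and no reset: what is moved stays moved. The work goes in short steps, Python scripts to look and compute and a shell command to move; the robot and the scene stay as the last step left them, time stands still between calls to the robot, and variables do not carry over. Pictures are saved under pics/ and viewed, at most 10 in all, crops included, and the job is handed in when it is done.

```bash
mkdir -p pics; cat > h.py <<'E'
import numpy as np, cv2
from plant import env
def cam(n):
    c=env.camera_info(n); f=200/np.tan(np.radians(c['vfov'])/2)
    R=cv2.Rodrigues(np.array(c['rvec'],float))[0]; return f,c['cx'],c['cy'],R,np.array(c['tvec'],float).ravel()
def cloud(d,c):
    f,cx,cy,R,t=c; v,u=np.mgrid[:400,:640]
    P=np.stack([(u-cx)/f*d,(v-cy)/f*d,d],-1)
    return (P-t)@R
def plane(u,v,z,c):
    f,cx,cy,R,t=c; r=R.T@np.array([(u-cx)/f,(v-cy)/f,1]); o=-R.T@t
    return o+r*(z-o[2])/r[2]
E
python3 - <<'E'
from h import *
o=env.get_obs(); print(o, env.tcp_to_grasp)
for n in ['top','scene']:
    c=cam(n); print(n,env.camera_info(n)); p,d=env.capture(n); np.savez('%s.npz'%n,p=p,d=d)
    cv2.imwrite('pics/%s.png'%n,p[...,::-1])
E
```

```text
{'clock': 0.0, 'joint_pos': array([-1.27188653e+00,  2.64738314e-01,  1.60534625e+00,  2.46496138e-05,
        1.27371778e+00, -3.68879323e-02]), 'joint_vel': array([ 3.70632757e-04,  2.00616114e-05, -1.78726521e-04, -8.16908892e-04,
        1.68220040e-03,  1.06226940e-03]), 'joint_efforts': array([-1.92624893e-04, -5.02118790e+01, -3.56876922e+01,  7.28619075e-02,
        2.93393922e-02, -1.96234132e-04]), 'tcp_pos': array([ 222.2331993 , -636.62007826,  237.41300429]), 'orientation': array([-1.09691603e-03,  9.85938070e-01,  1.67107456e-01, -1.32653103e-04]), 'wrist_force': array([ 0.30851775,  0.32441891, -0.36215383]), 'moment': array([ 0.00721716, -0.00286153,  0.00050461]), 'gripper_force': 0.0, 'width': 88.17691980190308} -18.700000000000003
top {'vfov': 49.072486409320085, 'cx': 323.13856608843287, 'cy': 210.26489301394133, 'rvec': array([ 2.14322864, -2.14257129,  0.10757084]), 'tvec': array([  45.46934916,  564.18751992, 1184.81131831])}
scene {'vfov': 48.35252370156618, 'cx': 322.40934210929, 'cy': 201.39179010620646, 'rvec': array([ 1.00836665, -2.09447117,  1.29959348]), 'tvec': array([ 373.83571364,  271.89172746, 1044.18288723])}
```

View pics/top.png

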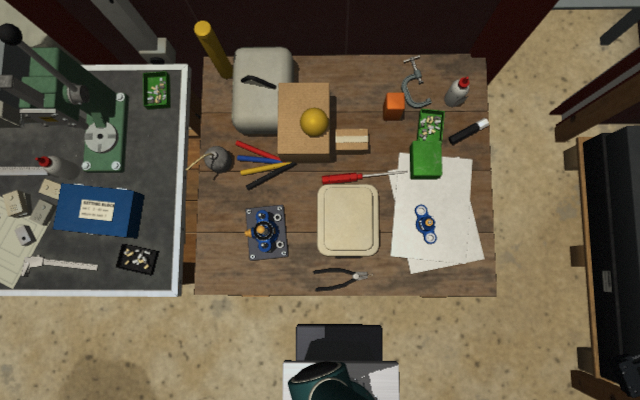

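View pics/scene.png

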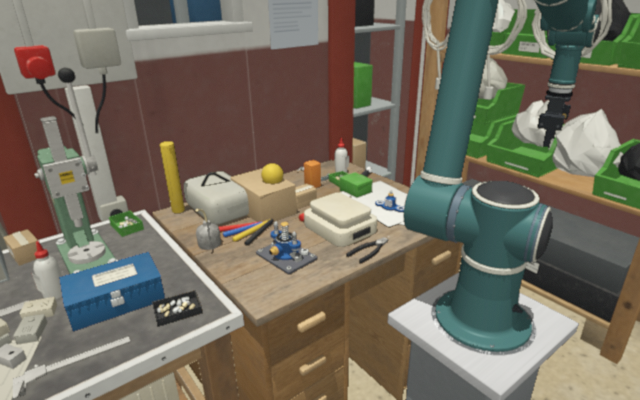

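Top view: the valve is at about (266,232) and the bonnet on the papers at about (426,224). The carton, appliance and pliers stand between or beside them. Next, enlarged crops of both.

```bash
python3 - <<'E'
from h import *
z=np.load('top.npz');p=z['p'];d=z['d']
a=p[200:265,236:300];b=p[192:257,394:458]
im=np.hstack([cv2.resize(x,(400,406),interpolation=cv2.INTER_CUBIC) for x in (a,b)])
cv2.imwrite('pics/crop1.png',im[...,::-1])
c=cam('top');W=cloud(d,c)
for (u,v) in [(426,224),(266,232),(420,209),(432,239),(440,190),(300,200),(350,220)]: print(u,v,W[v,u].round())
# max heights by region
print('appl',np.nanmax(W[180:260,315:382,2]),'box',W[80:165,275:370,2].max())
# bonnet blue pixels
hsv=cv2.cvtColor(p,cv2.COLOR_RGB2HSV)
m=(cv2.inRange(hsv,(105,110,40),(125,255,255))>0)
for n,(v0,v1,u0,u1) in dict(bon=(195,250,405,450),val=(200,260,240,295)).items():
    s=np.zeros_like(m);s[v0:v1,u0:u1]=m[v0:v1,u0:u1]
    q=W[s];print(n,len(q),q.mean(0).round(1),q.min(0).round(),q.max(0).round())
    r=cv2.minAreaRect(np.argwhere(s)[:,::-1].astype(np.float32));print(r)
E
```

```text
426 224 [ 523. -233.   62.]
266 232 [501. 199.  70.]
420 209 [ 571. -228.    9.]
432 239 [ 486. -260.    7.]
440 190 [ 625. -286.   10.]
300 200 [599. 113.   1.]
350 220 [533. -28.  77.]
appl 1247.6534100409337 box 1247.6534100409337
bon 257 [ 526.7 -234.    36.4] [ 409. -266.   10.] [ 581.   13. 1248.]
((425.032958984375, 223.96192932128906), (38.68714904785156, 18.31049156188965), 85.91438293457031)
val 330 [502.6 203.   61.4] [409.  13.   8.] [ 568.  243. 1248.]
((264.05047607421875, 230.1651611328125), (39.48574447631836, 26.752779006958008), 61.69924545288086)
```

View pics/crop1.png

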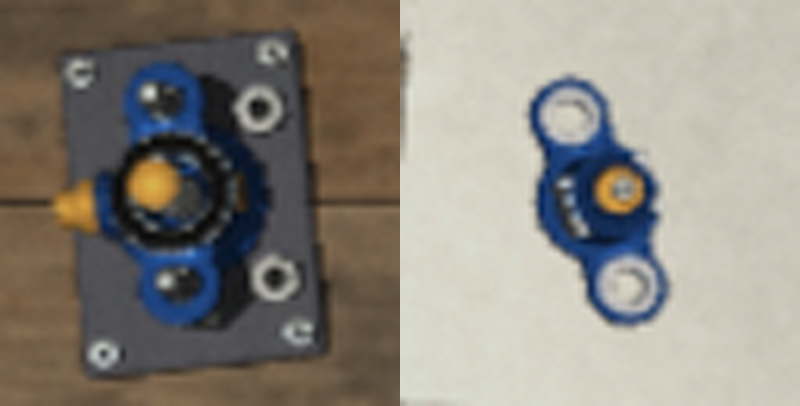

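```bash
python3 - <<'E'
from h import *
c=cam('top')
f=lambda x,y,z,u0,v0:plane(u0+x/6.25-.5+.08,v0+y/6.25-.5+.08,z,c)
def pair(a,b):
    d=a-b;print(a.round(1),b.round(1),'len',np.linalg.norm(d).round(1),'yaw',np.degrees(np.arctan2(d[1],d[0])).round(1),'mid',((a+b)/2).round(1))
pair(f(169,115,17,394,192),f(228,286,17,394,192))
print('screw',f(223,190,71,394,192))
pair(f(155,95,97,236,200),f(178,284,97,236,200))
print('button',f(154,184,112,236,200))
print('plate',[f(*q,12,236,200).round() for q in [(58,60),(296,33),(327,350),(88,377)]])
o=env.get_obs();q=o['orientation']
from scipy.spatial.transform import Rotation as R
print(R.from_quat(np.r_[q[1:],q[0]]).as_matrix().round(3))
E
```

```text
[ 567.1 -228.4   17. ] [ 490.  -252.6   17. ] len 80.8 yaw 17.4 mid [ 528.6 -240.5   17. ]
screw [ 527.68741121 -240.05209138   71.        ]
[544.6 210.7  97. ] [464.4 199.3  97. ] len 80.9 yaw 8.1 mid [504.5 205.   97. ]
button [505.399086   207.77068885 112.        ]
plate [array([571., 270.,  12.]), array([583., 161.,  12.]), array([439., 145.,  12.]), array([427., 253.,  12.])]
[[ 0.944  0.33  -0.001]
 [ 0.33  -0.944  0.002]
 [ 0.    -0.002 -1.   ]]
```

The sizes check out: stud and hole spacing reads 81 mm against 80. The bonnet is at (528,-240) with yaw 17°, the valve at about (505,206) with yaw about 7°. I'm moving above the bonnet.

```bash
python3 -m inch '{"plan":[3,3.9,0,0,3,3.9,0,0,3,3.9,0,0,3,3.9,0,0,3,3.9,0,0,3,3.9,0,0,3,3.9,0,0,3,3.9,0,-1.9]}' 1; python3 -m inch '{"plan":[3,3.9,0,0,3.6,3,0,0,0,1.5,0,0,0,0,0,0,0,0,0,0]}'
python3 - <<'E'
from h import *
o=env.get_obs();c=cam('wrist');p,d=env.capture('wrist');np.savez('w1.npz',p=p,d=d)
print(o['tcp_pos'],o['orientation'],env.camera_info('wrist'))
cv2.imwrite('pics/w1.png',p[...,::-1])
E
```

```text
clock: 0.9
tcp_pos: [463.1, -323.4, 238.3]
orientation: [-0.0, 0.989, 0.15, -0.0]
wrist_force: [1.1, -1.0, -0.7]
width: 88.2
gripper_force: 0.0
clock: 1.4
tcp_pos: [527.6, -241.6, 238.2]
orientation: [0.0, 0.989, 0.151, -0.001]
wrist_force: [0.3, -0.6, -0.7]
width: 88.1
gripper_force: 0.0
[ 527.6037962  -241.56180006  238.24748967] [ 5.11834243e-05  9.88529871e-01  1.51024092e-01 -6.44979774e-04] {'vfov': 66.2411554220034, 'cx': 321.06955512598716, 'cy': 196.07717848231857, 'rvec': array([-2.35030748,  1.72840251,  0.23317613]), 'tvec': array([-387.46692144,  378.61635787,  503.80135306])}
```

View pics/w1.png

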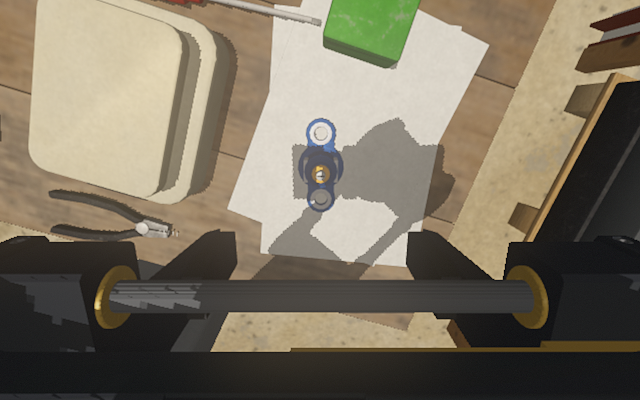

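The wrist view shows the bonnet upright between the fingers, with holes at about (320,132) and (320,199) and the screw at (320,174).

```bash
python3 - <<'E'
from h import *
c=cam('wrist');z=np.load('w1.npz');p=z['p']
a=plane(320.3,132,17,c);b=plane(320,199,17,c);print(a,b,(a+b)/2,np.linalg.norm(a-b),np.degrees(np.arctan2(*(a-b)[1::-1])))
print(plane(320.3,174,71,c))
cv2.imwrite('pics/w1c.png',cv2.resize(p[110:220,270:380],(770,600)[:1]*1+(770,) if 0 else (600,600),interpolation=cv2.INTER_CUBIC)[...,::-1])
E
```

```text
[ 569.21157999 -227.29597434   17.        ] [ 490.678176   -251.35838964   17.        ] [ 529.944878   -239.32718199   17.        ] 82.13705237801516 17.03491791322029
[ 531.3888005  -239.24302274   71.        ]
```

View pics/w1c.png

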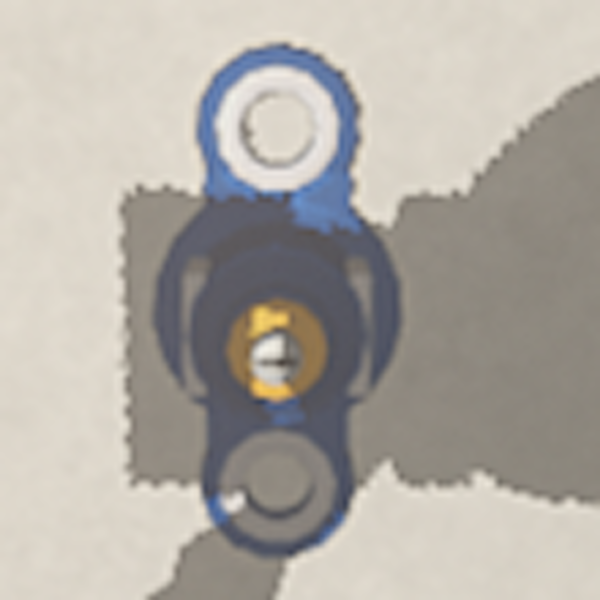

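```bash
python3 -m inch '{"plan":[0.18,0.16,-4,0,0,0,-4,0,0,0,-4,0,0,0,-3,0,0,0,-2,0,0,0,-2,0,0,0,-1.5,0,0,0,-1,0]}'; python3 -m inch '{"plan":[0,0,0,0,0,0,0,0]}'
```

```text
clock: 2.25
tcp_pos: [529.0, -240.7, 22.4]
orientation: [-0.0, 0.989, 0.15, -0.001]
wrist_force: [0.7, 0.3, -0.1]
width: 88.0
gripper_force: 0.0
clock: 2.45
tcp_pos: [530.5, -240.3, 24.2]
orientation: [0.0, 0.989, 0.15, 0.0]
wrist_force: [0.7, 0.3, 0.5]
width: 88.4
gripper_force: 0.0
```

```bash
python3 -m inch '{"plan":[0,0,0,0,0,0,0,0,0,0,0,0,0,0,0,0,0,0,0,0,0,0,0,0,0,0,0,0,0,0,0,0]}' -1 50; python3 -m inch '{"plan":[0,0,0,0,0,0,0,0,0,0,0,0,0,0,0,0]}'
```

```text
clock: 3.25
tcp_pos: [530.2, -239.7, 23.7]
orientation: [-0.0, 0.989, 0.151, -0.0]
wrist_force: [-0.6, 0.4, 0.0]
width: 38.9
gripper_force: 49.8
clock: 3.65
tcp_pos: [530.2, -239.7, 23.7]
orientation: [-0.0, 0.989, 0.151, 0.0]
wrist_force: [-0.3, 0.3, 0.9]
width: 38.7
gripper_force: 49.8
```

```bash
python3 -m inch '{"plan":[0,0,1,0,0,0,3,0,0,0,4,0,0,0,4,0,0,0,4,0,0,0,4,0,0,0,0,0,0,0,0,0]}'; python3 -m inch '{"plan":[-0.5,3,0,0,-1,4,0,-1,-1,4,0,-2,-1,4,0,-2,-1,4,0,-2,-1,4,0,-2,-1,4,0,-1,-1,4,0,0]}';python3 -m inch '{"plan":[-1,4,0,0,-1,4,0,0,-0.5,3,0,0,0,1.6,0,0,0,1,0,0,0,0,0,0,0,0,0,0,0,0,0,0]}'
python3 - <<'E'
from h import *
o=env.get_obs();p,d=env.capture('wrist');np.savez('w2.npz',p=p,d=d)
print(o['tcp_pos'],o['orientation'],o['wrist_force'])
cv2.imwrite('pics/w2.png',p[...,::-1])
E
```

```text
clock: 4.45
tcp_pos: [530.4, -239.8, 224.6]
orientation: [0.001, 0.989, 0.151, 0.001]
wrist_force: [-0.3, 0.2, -3.7]
width: 38.6
gripper_force: 49.8
clock: 5.25
tcp_pos: [452.4, 71.5, 220.4]
orientation: [0.0, 0.998, 0.064, -0.003]
wrist_force: [0.3, 0.1, -2.3]
width: 38.6
gripper_force: 49.8
clock: 6.05
tcp_pos: [430.1, 205.3, 223.0]
orientation: [0.0, 0.998, 0.063, -0.001]
wrist_force: [0.2, -0.2, -3.0]
width: 38.5
gripper_force: 49.8
[430.06243258 205.264051   223.04708044] [ 3.87794028e-04  9.97985078e-01  6.34453167e-02 -5.70740509e-04] [ 0.22182826 -0.21865586 -2.96985284]
```

View pics/w2.png

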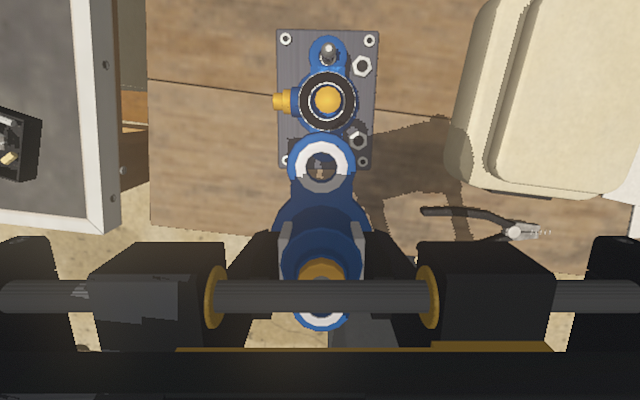

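The wrist view shows the bonnet held upright in front of the valve. The gasket is at about (328,100), the button at (328,99) and the far stud at (328,50). The near stud shows through the bonnet's front hole at (321,168). An enlarged crop follows.

```bash
python3 - <<'E'
from h import *
p=np.load('w2.npz')['p']
cv2.imwrite('pics/w2c.png',cv2.resize(p[20:200,230:410],(600,600),interpolation=cv2.INTER_CUBIC)[...,::-1])
E
```

```text
(no output)
```

View pics/w2c.png

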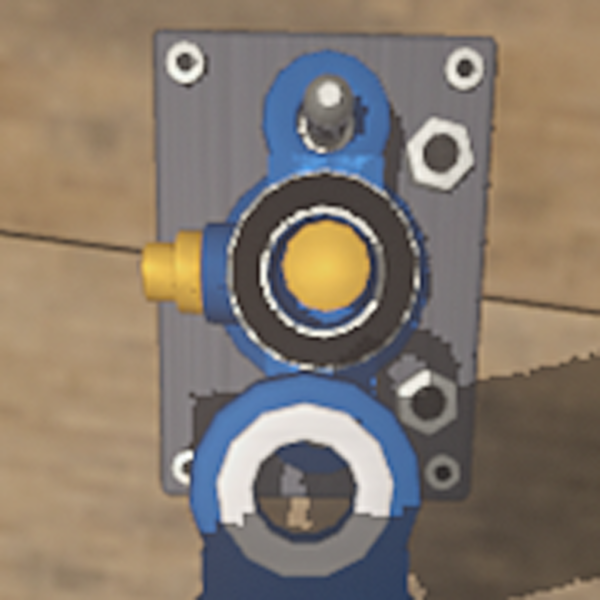

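```bash
python3 - <<'E'
from h import *
c=cam('wrist');f=lambda x,y,z:plane(229.6+x/3.3333,19.6+y/3.3333,z,c).round(1)
ga,bu,st=f(325,271,70),f(326,265,112),f(331,92,100)
print('gasket',ga,'button',bu,'stud',st)
for x in(ga,bu): d=st-x;print(np.hypot(*d[:2]),np.degrees(np.arctan2(d[1],d[0])))
P=[f(*q,14) for q in[(185,63),(465,68),(186,468),(443,472)]];print(P,'plate centre',np.mean(P,0))
for a,b in((0,2),(1,3)): d=P[a]-P[b];print(np.degrees(np.arctan2(d[1],d[0])))
for a,b in((0,1),(2,3)): d=P[a]-P[b];print(np.degrees(np.arctan2(d[1],d[0]))-90)
o=env.get_obs();t=o['tcp_pos'];h=f(305,490,t[2]-6.7);d=h-t;print('tcp',t,'hole',h,np.hypot(*d[:2]),np.degrees(np.arctan2(d[1],d[0])),o['wrist_force'])
E
```

```text
gasket [507.2 210.1  70. ] button [507.1 210.6 112. ] stud [547.4 214.5 100. ]
40.44007912949725 6.246315620990138
40.48826990623329 5.527540151656186
[array([566. , 261.6,  14. ]), array([575.9, 173.3,  14. ]), array([437.6, 248.9,  14. ]), array([447.6, 159.3,  14. ])] plate centre [506.775 210.775  14.   ]
5.648732984688273
6.227433875839483
6.3971599394294145
6.368264149108498
tcp [430.23278217 205.33191789 223.33190399] hole [470.  211.  216.6] 40.16912705551163 8.111817995275686 [ 1.35670245 -0.83787591 -2.60014366]
```

```bash
python3 -m inch '{"plan":[2,0.2,0,-1,3,0.15,0,0,2,0.1,0,0,0.7,0,-2,0,0,0,-3,0,0,0,-3,0,0,0,-0.8,0,0,0,0,0]}';python3 -m inch '{"plan":[0,0,0,0,0,0,0,0,0,0,0,0]}'
python3 - <<'E'
from h import *
o=env.get_obs();p,d=env.capture('wrist');np.savez('w3.npz',p=p,d=d)
print(o['tcp_pos'],o['orientation'],o['wrist_force'])
cv2.imwrite('pics/w3.png',cv2.resize(p[100:340,200:440],(600,600),interpolation=cv2.INTER_CUBIC)[...,::-1])
E
```

```text
clock: 6.9
tcp_pos: [506.1, 209.7, 134.2]
orientation: [0.001, 0.998, 0.055, -0.002]
wrist_force: [1.1, 0.5, -3.1]
width: 38.9
gripper_force: 49.8
clock: 7.2
tcp_pos: [508.4, 211.2, 137.6]
orientation: [-0.0, 0.998, 0.055, 0.002]
wrist_force: [-0.0, 0.1, -2.3]
width: 38.4
gripper_force: 49.8
[508.43970368 211.23150066 137.59823949] [-4.69671390e-04  9.98467649e-01  5.53137699e-02  1.58736196e-03] [-0.00416768  0.08003953 -2.33968812]
```

View pics/w3.png

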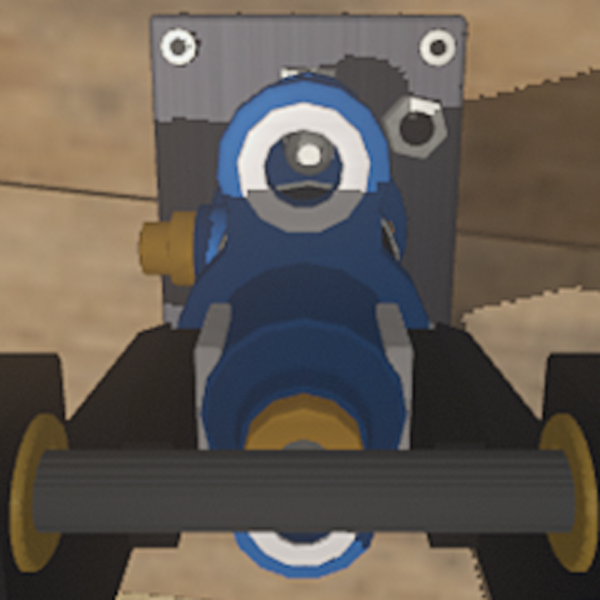

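The stud tip shows through the front hole at crop (309,154). The hole centre is at crop (304,168).

```bash
python3 - <<'E'
from h import *
c=cam('wrist');g=lambda x,y,z:plane(199.8+x/2.5,99.8+y/2.5,z,c)
t=env.get_obs()['tcp_pos'];print(t)
for dz in (-2,0,2):
  h=g(304,168,t[2]-6.7+dz);s=g(309,154,100);print('hole',h,'tip',s,'shift needed',s-h)
print('bonnet axis rel tcp via hole',(h-t)[:2]-40*np.array([np.cos(np.radians(6.3)),np.sin(np.radians(6.3))]))
P=[g(178,46,14),g(437,46,14)];d=P[0]-P[1];print(P,np.degrees(np.arctan2(d[1],d[0]))-90)
E
```

```text
[508.19866288 211.19682691 137.29369247]
hole [547.47480597 216.01665668 128.59369247] tip [546.15640514 214.6531516  100.        ] shift needed [ -1.31840083  -1.36350508 -28.59369247]
hole [547.81461285 216.05450385 130.59369247] tip [546.15640514 214.6531516  100.        ] shift needed [ -1.65820771  -1.40135224 -30.59369247]
hole [548.15441974 216.09235101 132.59369247] tip [546.15640514 214.6531516  100.        ] shift needed [ -1.99801459  -1.4391994  -32.59369247]
bonnet axis rel tcp via hole [0.19731864 0.50615166]
[array([565.14270411, 261.43800334,  14.        ]), array([574.9987331 , 173.29272983,  14.        ])] 6.380068574380786
```

```bash
python3 -m inch '{"plan":[-0.15,-0.13,0,0,0,0,0,0,0,0,-0.5,0,0,0,-0.5,0,0,0,-0.5,0,0,0,-0.5,0,0,0,-0.5,0,0,0,0,0]}';python3 -m inch '{"plan":[0,0,0,0,0,0,0,0]}'
python3 - <<'E'
from h import *
p,d=env.capture('wrist')
o=env.get_obs();print(o['tcp_pos'],o['wrist_force'],o['moment'])
cv2.imwrite('pics/w4.png',cv2.resize(p[100:340,200:440],(600,600),interpolation=cv2.INTER_CUBIC)[...,::-1])
E
```

```text
clock: 8.05
tcp_pos: [504.9, 209.2, 109.5]
orientation: [0.0, 0.998, 0.055, -0.001]
wrist_force: [1.2, 0.1, -2.3]
width: 38.3
gripper_force: 49.8
clock: 8.25
tcp_pos: [506.0, 209.6, 110.9]
orientation: [-0.0, 0.998, 0.055, 0.0]
wrist_force: [0.0, 0.8, -3.1]
width: 39.0
gripper_force: 49.8
[506.03713694 209.62074565 111.03157946] [ 0.42988513 -0.09714865 -2.66389063] [0.0219587  0.01654323 0.01162099]
```

View pics/w4.png

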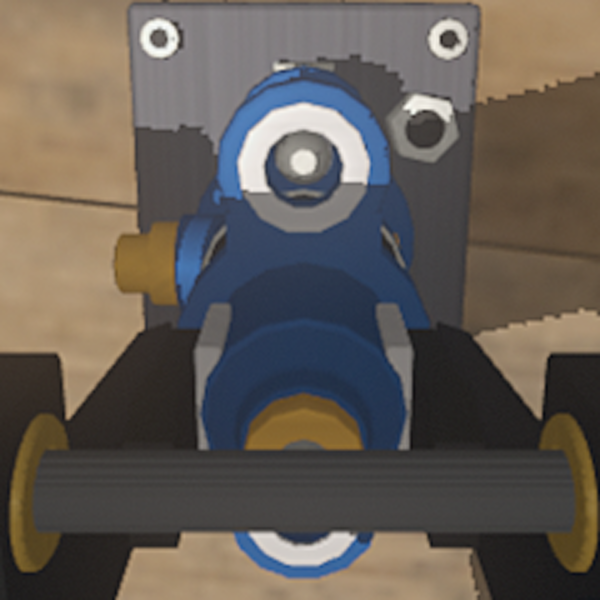

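```bash
python3 - <<'E'
from h import *
c=cam('wrist');g=lambda x,y,z:plane(199.8+x/2.5,99.8+y/2.5,z,c)
t=np.mean([env.get_obs()['tcp_pos'] for _ in range(5)],0);print(t)
h=g(304,168,t[2]-6.7);s=g(303,161,100);print('hole',h,'tip',s,'shift needed',s-h)
P=[g(160,38,14),g(448,38,14)];d=P[0]-P[1];print(np.degrees(np.arctan2(d[1],d[0]))-90)
E
```

```text
[506.03713694 209.62074565 111.03157946]
hole [545.63729552 214.46882003 104.33157946] tip [546.33273724 214.75459634 100.        ] shift needed [ 0.69544173  0.2857763  -4.33157946]
6.3747593610354585
```

```bash
python3 -m inch '{"plan":[0.06,0.03,0,0,0,0,-0.2,0,0,0,-0.2,0,0,0,-0.2,0,0,0,-0.2,0,0,0,-0.2,0,0,0,-0.2,0,0,0,0,0]}';python3 -m inch '{"plan":[0,0,0,0,0,0,0,0]}'
```

```text
clock: 9.1
tcp_pos: [506.0, 209.7, 98.2]
orientation: [0.0, 0.998, 0.055, -0.0]
wrist_force: [0.1, -0.7, -2.3]
width: 38.5
gripper_force: 49.8
clock: 9.3
tcp_pos: [506.4, 209.8, 98.8]
orientation: [-0.0, 0.998, 0.055, 0.0]
wrist_force: [-0.3, -0.0, -2.5]
width: 38.7
gripper_force: 49.8
```

```bash
python3 -m inch '{"plan":[0,0,-0.2,0,0,0,-0.2,0,0,0,-0.2,0,0,0,0,0,0,0,0,0]}'
```

```text
clock: 9.8
tcp_pos: [506.7, 209.9, 93.0]
orientation: [-0.0, 0.998, 0.055, 0.0]
wrist_force: [0.9, 0.5, -0.7]
width: 39.0
gripper_force: 49.8
```

```bash
python3 -m inch '{"plan":[0,0,-0.2,0,0,0,-0.2,0,0,0,-0.1,0,0,0,0,0,0,0,0,0]}'
```

```text
clock: 10.3
tcp_pos: [506.6, 209.9, 88.0]
orientation: [-0.0, 0.998, 0.055, 0.0]
wrist_force: [0.2, -0.2, 2.5]
width: 38.2
gripper_force: 49.8
```

```bash
python3 -m inch '{"plan":[0,0,-0.1,0,0,0,-0.1,0,0,0,0,0,0,0,0,0]}'
```

```text
clock: 10.7
tcp_pos: [506.7, 209.9, 86.2]
orientation: [-0.0, 0.998, 0.055, 0.0]
wrist_force: [0.1, 0.2, 4.5]
width: 38.8
gripper_force: 49.8
```

```bash
python3 -m inch '{"plan":[0,0,-0.1,0,0,0,0,0,0,0,0,0,0,0,0,0]}'
```

```text
clock: 11.1
tcp_pos: [506.7, 209.9, 85.6]
orientation: [-0.0, 0.998, 0.055, 0.0]
wrist_force: [-1.8, -0.8, 7.9]
width: 38.6
gripper_force: 49.8
```

```bash
python3 -m inch '{"plan":[0,0,-0.05,0,0,0,0,0,0,0,0,0,0,0,0,0]}'
```

```text
clock: 11.5
tcp_pos: [506.7, 210.0, 85.4]
orientation: [-0.0, 0.998, 0.055, 0.0]
wrist_force: [-3.0, -0.6, 9.3]
width: 38.5
gripper_force: 49.8
```

```bash
python3 -m inch '{"plan":[-0.05,0,-0.05,0,0,0,0,0,0,0,0,0]}'; python3 -c "
from h import *
print(env.get_obs()['moment'],env.get_obs()['joint_pos'])"
```

```text
clock: 11.8
tcp_pos: [506.7, 210.0, 85.2]
orientation: [-0.0, 0.998, 0.055, 0.001]
wrist_force: [-1.7, -1.0, 10.1]
width: 38.4
gripper_force: 49.8
[-0.15644151  0.22438771  0.00790134] [ 3.47609417e-01  1.72274948e-01  2.01987886e+00 -3.14597195e-04
  9.47708844e-01  1.80786344e+00]
```

```bash
python3 -m inch '{"plan":[-0.03,0,-0.05,0,0,0,-0.05,0,0,0,0,0,0,0,0,0,0,0,0,0]}'
```

```text
clock: 12.3
tcp_pos: [506.7, 210.0, 84.7]
orientation: [-0.0, 0.998, 0.055, 0.001]
wrist_force: [-1.7, -1.1, 12.9]
width: 38.8
gripper_force: 49.9
```

```bash
python3 - <<'E'
from h import *
# average over control periods via a few camera calls
F=[];T=[];M=[]
for _ in range(6):
    env.capture('top');o=env.get_obs();F.append(o['wrist_force']);T.append(o['tcp_pos']);M.append(o['moment'])
print(np.mean(F,0),np.std(F,0),np.mean(T,0),np.mean(M,0))
E
```

```text
[-1.9046329  -1.71376021 12.50746473] [0.49301534 0.69202133 0.57402922] [506.71669812 209.95100469  84.73961002] [-0.29979094  0.38873171 -0.02228101]
```

```bash
python3 -m inch '{"plan":[-0.03,-0.03,-0.08,0,0,0,0,0,0,0,0,0,0,0,0,0]}'; python3 - <<'E'
from h import *
F=[];T=[];M=[]
for _ in range(6):
    p,d=env.capture('wrist');o=env.get_obs();F.append(o['wrist_force']);T.append(o['tcp_pos']);M.append(o['moment'])
print(np.mean(F,0),np.mean(T,0),np.mean(M,0))
cv2.imwrite('pics/w5.png',p[...,::-1])
E
```

```text
clock: 13.0
tcp_pos: [506.7, 209.9, 84.4]
orientation: [-0.0, 0.998, 0.055, 0.001]
wrist_force: [-1.6, -1.0, 14.1]
width: 38.7
gripper_force: 49.9
[-2.58736023 -1.59700707 14.55791778] [506.7242279  209.94490311  84.4078405 ] [-0.21445188  0.44777412  0.00415602]
```

View pics/w5.png

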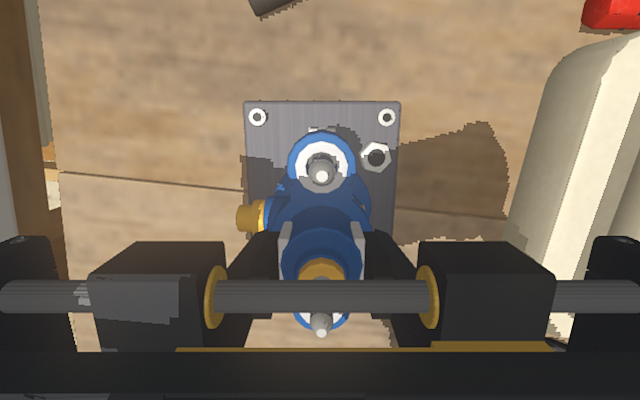

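Both studs stand through the flange holes, at (321,170) and (321,325). The push is 14.6 N, so I'll hold here.

```bash
Z='{"plan":[0,0,0,0,0,0,0,0,0,0,0,0,0,0,0,0,0,0,0,0,0,0,0,0,0,0,0,0,0,0,0,0]}'; python3 -m inch '{"plan":[0,0,-0.01,0,0,0,0,0,0,0,0,0,0,0,0,0,0,0,0,0,0,0,0,0,0,0,0,0,0,0,0,0]}'|grep -E "wrist|tcp"
for i in 1 2 3 4 5; do python3 -m inch '{"plan":[0,0,0,0,0,0,0,0,0,0,0,0,0,0,0,0,0,0,0,0,0,0,0,0,0,0,0,0,0,0,0,0]}'|grep -E "clock|wrist|tcp"; done
```

```text
tcp_pos: [506.7, 210.0, 84.3]
wrist_force: [-2.9, -1.3, 14.4]
clock: 14.9
tcp_pos: [506.7, 210.0, 84.4]
wrist_force: [-1.4, -1.8, 14.7]
clock: 15.7
tcp_pos: [506.7, 210.0, 84.4]
wrist_force: [-3.3, -0.3, 15.5]
clock: 16.5
tcp_pos: [506.7, 209.9, 84.4]
wrist_force: [-3.0, -1.4, 15.6]
clock: 17.3
tcp_pos: [506.7, 210.0, 84.3]
wrist_force: [-3.3, -1.5, 15.2]
clock: 18.1
tcp_pos: [506.7, 210.0, 84.4]
wrist_force: [-2.4, -1.7, 15.6]
```

Steady at about 15 N for over 4 s, so I'm handing it in while still holding.

```bash
python3 -c "
from plant import env
print(env.close_job())"
```

```text
the job is handed in; nothing more can be done
None
```

The bonnet is on over the spring and both studs, bedded on the gasket (squeezed about 2.3 mm), and held down at about 15 N for over 4 s; I handed the job in at about 18 s with the gripper still holding it.

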